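Throw the turntable's toggle clamp with the extension bar

TASK

Lock the round insert into its nest on the turntable: pick up the loose extension bar, seat its channel end down over the clamp's lever, and swing the lever counter-clockwise, seen from above, past its dead point until it rests home on its stop. Work the lever only through the bar, feel for the stop and do not force the lever against it or let it fly back, and leave the insert and the other things on the bench alone. Then lift the bar off and lay it flat on the bench, well clear of the turntable, with the lever still locked.

Things in the scene. Friction and masses are not known exactly. Their poses are not given: they have to be found in the camera images.
- lever_pivot (a point): Point on the vertical hinge axis of the steel push clamp's lever, level with the top face of the lever's stub, 106 mm over the bench. The clamp stands on the rim of the turntable. The lever's hub is 26 mm across. Axes move with the lever: x outward along the stub, z up.
- lever_seat (a point): Middle of the top face of the lever's straight, level steel stub, 61 mm out from the hinge axis; x outward, z up. The stub is 12 mm wide, 18 mm high, ends 78 mm from the axis, and is free for 30 mm underneath. It swings in a horizontal plane.
- lever: Clamp lever, origin and axes as lever_pivot. Starts fully open; turns counter-clockwise from above, travel differs each time: dead point 0.65 to 1.0 rad from the start, then a hard closed stop 0.12 rad on. A spring resists with up to 0.6 to 1.4 N m, falling to nothing at the dead point; beyond it pushes the lever gently (0.2 to 0.4 N m) to the stop. Let go before, it flies back.
- plunger_nose (a point): Front end of the plunger's steel rod on the rod's axis, 69 mm over the bench; a 10 mm sprung rubber tip sits ahead of it and presses on the insert. The lever drives it along the turntable's +y. With the clamp locked it is about 36 mm short of the nest point; it hardly moves near the dead point.
- bar_grip (a point): Grip point of the loose dark steel extension bar, 0.38 kg, 216 mm long, 34 mm high, lying on the bench: centre of its beam (14 by 14 mm), 27 mm over its underside. x runs along the bar from channel end to tail, z up. The beam runs 59 mm to the channel's end wall and 79 mm to the tail's round foot (22 mm across); the channel's open end is 115 mm away at -x.
- bar_socket (a point): Middle of the ceiling of the bar's channel, 90 mm at -x and 3 mm below the grip point. Channel 50 mm long, open below and at -x, end wall 25 mm at +x; 17 mm wide inside (loose on the stub: under load the bar leads the lever by 0.1 rad or more); walls 24 mm deep, flared lips 31 mm over all. Seated, this point lies on lever_seat (within 7 mm along the stub), bar x along stub x.
- insert_mid (a point): Centre of the loose round steel cavity insert (60 mm across, 36 mm high, 0.6 kg) standing on the turntable's rubber ring; not to be touched: the clamp's plunger pushes it home.
- nest (a point): Where the insert's centre is when it is home against the nest's two round pins, 155 mm from the lever's hinge axis; fixed.
- turntable: Round steel turntable, 240 mm across, 48 mm high; origin at the centre of its underside on the bench. The lever's hinge axis lies 110 mm from it at its own -y. Fixed.
- stand: Bystander: slotted aluminium stand holding four white ceramic stones, 70 by 130 mm, about 97 mm high; origin under its middle.
- gauge: Bystander: brass gauge block 35 by 30 by 25 mm; origin under its middle.
- lamp: Bystander: green enamelled lamp base, 140 mm across, with a short stem, 120 mm high; origin under its middle.
- bar: the extension bar as a whole: origin 27 mm below bar_grip, same axes.
- insert: the insert as a whole: origin at the centre of its underside.
Things that resemble listed ones, but are neither listed nor needed, are in the scene too. Of the things that look like the bar, the smaller one is meant. Leave any blue look-alike of the insert alone.

How it is judged:
By the outcome, as a careful person would: the job done as asked, in the order asked, and still so for the second after the job is handed in, with the robot touching nothing.
It also fails if it takes over 70 s, if anything falls off the work surface, if the arm or the gripper's body presses on something with over 40 N, if the wrist force passes 120 N, or if a joint passes its speed limit or range.

ROBOT

A 6-joint arm with a two-finger parallel gripper is mounted at the origin on the work surface. World frame = base frame: x ahead of the robot, y to its left, z up, the work surface at z = 0. Lengths are in mm, angles in rad, forces in N, time in s.
With the tool pointing down it reaches from about 300 to 775 mm from the base axis. Payload 14.6 kg.
Tool frame: the origin (TCP) lies where the fingers leave the gripper's body, on its centre line; the fingertips stand 97 mm ahead of it and the grasp point (between the pads) lies ahead of it (grip_depth is the z of the grasp point in the tool frame, in mm); z points along the fingers, y is the line along which they close (so a half turn about z gives the same grasp; the last joint's range is limited). The gripper opens to 94 mm and grips with 3 to 60 N. Pads are 16 mm wide; open, the fingers measure 119 mm over their backs; the gripper's body (75 mm by 177 mm) begins 78 mm behind the grasp point.
Start: joints at [-1.261, 0.3, 1.521, -0, 1.321, -0.067], TCP at [202.363, -511.409, 302.646] pointing down, gripper open.
Joint ranges: [-3.03, 3.03], [-0.79, 2.21], [0.23, 2.52], [-1.04, 4.18], [0, 3.07], [-2.55, 2.55]. Speed limits (rad/s): [2.22, 2.22, 2.57, 3.14, 3.14, 3.14].

INTERFACE

Orientations are given as [roll, pitch, yaw] about the fixed x, y, z axes, in that order (R = Rz(yaw) Ry(pitch) Rx(roll)).
In Python, from cell import read_state, camera, sign_off, regions_of, spot_point, grip_depth gives the robot as it stands. The module is installed in compiled form; this text tells all that it offers.
- The arm moves only by the tool send_rows, never from a script. Its argument "series" is a list of rows, each a list of 3 entries, a list of its own where there are three numbers: the shift along the world's x, y, z in mm, then the turn about the world's z in degrees, then the closure, from -1 (fully open) to 1 (shut), so that 0 is half open. A call has 1 to 12 rows; each row shifts and turns the commanded pose from where the row before left it; what a row does not reach is not made up. A row lasts 1/10 s, in which the tool goes at most 50 mm and 8.59 degrees, less where a joint would pass 70% of its speed; a pose out of reach is approached as far as the arm can. A call is refused whole if a number of a shift passes 50 or a number of a turn 8.59, either way. A call with a gripper value outside its range is refused whole. The fingers move at their own pace and stop on an object; "squeeze" is the grip in N (left out, the last holds). Time passes only in rows, so rows that do not move let the fingers close. It gives the time, the measured TCP pose, the force, the opening and the grip force at its end, in the units of the state.
- read_state(): the state, without advancing time (a new reading comes with each control period).
- camera(name): name is "scene" or "top" or "wrist"; returns a dict with "color" (384x512x3 uint8, blue, green, red), "fx", "fy", "cx", "cy" (pixels), "camera_from_world" (4x4, takes a point from world to camera coordinates). Camera axes: x right, y down, z forward; pixel columns grow to the right and rows downward; lengths in mm; the calibration is good to about 2 mm. The wrist camera is an equidistant fisheye: a pixel r from the principal point sees the ray r / f radians off the axis. A picture is of the moment at which its call begins. There is no depth.
- sign_off(): hands the job in; it is judged then, once.
Trained networks look in a picture, given as the dict that the camera call returned (one of the last four; its "shot" number tells which), for a name from the list of things; names that differ only in an ending like _2 or _b are one class to them, and where a whole thing is asked for, a point or a joint stands for the part that bears it (a point fixed in the world has none). Each returns a list of dicts, best first, with "confidence" (0 to 1); they miss things now and then, are a little off and sometimes report something else, mostly with a low value. They report only what shows in the picture. A call takes as long as a camera call. They do not tell look-alikes from the thing itself.
- regions_of(thing, picture): "mask" (384x512 bool, what is visible of it).
- spot_point(thing, picture): "point" ([x, y, z] in mm, in the coordinates of the camera as it stood for that picture, good to about 4 mm: a listed point, or the origin of a listed thing).
The state is a dict: "clock": time; "joints": joint angles; "qd": joint speeds; "effort": joint torques, N m; "eef_pos": TCP position; "eef_rot": TCP orientation; "wrist_force": force on the tool from outside, world axes, zero at the start; "moment": the same for the moment, N m; "finger_gap": finger opening in mm; "finger_force": force on a finger pad.
Only numpy, scipy, OpenCV 4.12 (cv2) and the standard library are available. Lean on these libraries where they do the work, as an engineer would, in place of code of your own. Each camera call takes 0.05 s, during which the arm holds its last target. There are 200 camera calls.

## Working session

There is one attempt and no reset: what is moved stays moved. The work goes in short steps, Python scripts to look and compute and a tool call to move; the robot and the scene stay as the last step left them, time stands still between calls to the robot, and variables do not carry over. Pictures are saved under pics/ and viewed, at most 10 in all, crops included, and the job is handed in when it is done.

Besides the shell and the picture viewer there is one more tool, called after "Emit:" in YAML: its name, and indented under it one key for each argument. send_rows: Moves the arm, as the interface text tells. Its arguments: {"type":"object","properties":{"series":{"type":"array"},"squeeze":{"type":"number"}},"required":["series"]}

```bash
mkdir -p pics
cat > h.py <<'E'
import numpy as np, cv2
from cell import *
def toworld(pic,p):
    return (np.linalg.inv(pic["camera_from_world"])@np.r_[p,1])[:3]
def pix(pic,w):
    c=(pic["camera_from_world"]@np.r_[w,1])[:3]
    return np.array([pic["fx"]*c[0]/c[2]+pic["cx"],pic["fy"]*c[1]/c[2]+pic["cy"]])
def atz(pic,u,v,z):
    M=np.linalg.inv(pic["camera_from_world"])
    d=M[:3,:3]@np.array([(u-pic["cx"])/pic["fx"],(v-pic["cy"])/pic["fy"],1]);o=M[:3,3]
    return o+d*(z-o[2])/d[2]
E
python3 - <<'E'
from h import *
print(read_state(),grip_depth)
ims=[]
for n in("top","scene"):
    p=camera(n);ims.append(p["color"])
    for t in["lever_pivot","lever_seat","plunger_nose","bar_grip","bar_socket","insert_mid","nest","turntable","stand","gauge","lamp"]:
        for r in spot_point(t,p)[:3]:
            w=toworld(p,r["point"]);print(n,t,round(r["confidence"],2),w.round(),pix(p,w).round())
    cv2.imwrite(f"pics/{n}0.png",cv2.resize(p["color"],(800,600)))
E
```

```text
{'clock': 0.0, 'joints': array([-1.26060147e+00,  3.00495879e-01,  1.52156127e+00, -1.07710915e-05,
        1.32068008e+00, -6.66413764e-02]), 'qd': array([ 0.00146437, -0.00022581, -0.00175857, -0.00073137,  0.00045103,
       -0.00074241]), 'effort': array([ 2.01202478e-03, -5.31806266e+01, -3.52735126e+01,  7.08792591e-02,
        2.45158287e-02, -9.54042025e-05]), 'eef_pos': array([ 202.32120799, -511.28590113,  302.08105105]), 'eef_rot': array([-3.14044993e+00, -6.58094792e-05,  3.76838872e-01]), 'wrist_force': array([ 1.25392198,  0.51007287, -0.65133456]), 'moment': array([ 0.03914534,  0.02505805, -0.01921301]), 'finger_force': 0.0, 'finger_gap': 94.07899044200458} 78.39999999999999
top lever_pivot 0.49 [552.  37. 104.] [251. 163.]
top lever_pivot 0.32 [559. 191.  66.] [202. 162.]
top lever_pivot 0.23 [538. -26. 107.] [272. 168.]
top lever_seat 0.48 [542. -26. 103.] [271. 167.]
top plunger_nose 0.51 [557. 134.  65.] [220. 163.]
top bar_grip 0.96 [ 518. -327.   27.] [364. 181.]
top bar_grip 0.96 [ 228. -257.   38.] [343. 273.]
top bar_socket 0.82 [ 598. -303.   22.] [356. 157.
[... 434 characters left out ...]
lever_seat 0.54 [540. -22. 108.] [260. 213.]
scene lever_seat 0.5 [550.  39. 105.] [278. 204.]
scene plunger_nose 0.7 [558. 194.  70.] [317. 185.]
scene plunger_nose 0.47 [559. 138.  69.] [305. 195.]
scene bar_grip 0.96 [ 514. -333.   27.] [163. 293.]
scene bar_grip 0.94 [ 225. -261.   38.] [129. 209.]
scene bar_socket 0.91 [ 274. -136.   37.] [173. 196.]
scene bar_socket 0.79 [ 600. -301.   23.] [194. 309.]
scene insert_mid 0.66 [555. 183.  70.] [314. 186.]
scene insert_mid 0.57 [361. 143.  20.] [260. 169.]
scene nest 0.7 [556. 194.  66.] [317. 185.]
scene turntable 0.9 [557. 147.  -3.] [304. 208.]
scene gauge 0.67 [ 670. -298.    2.] [213. 332.]
scene lamp 0.66 [628. 399.   4.] [374. 178.]
```

View pics/top0.png

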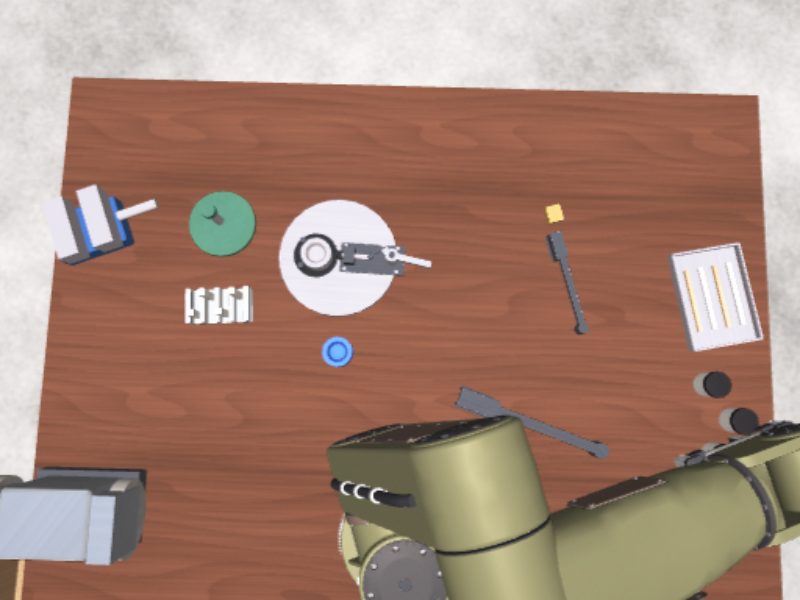

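View pics/scene0.png

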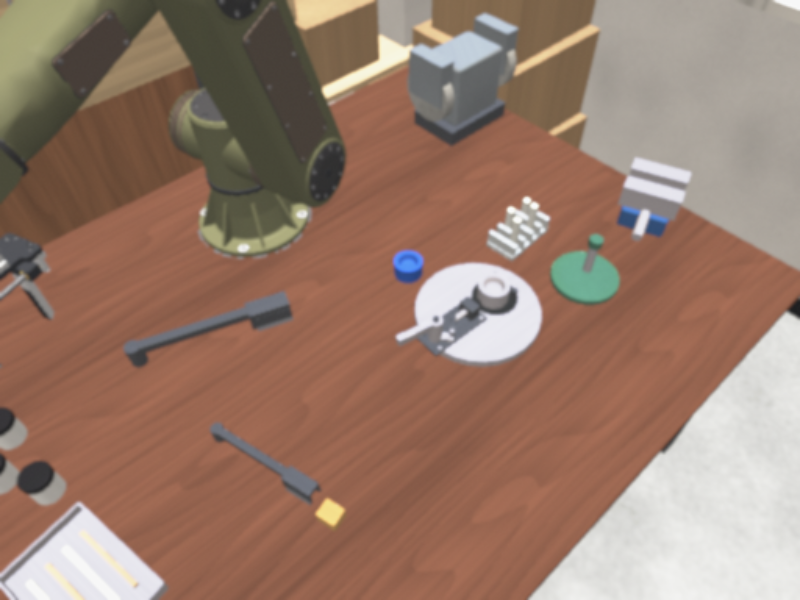

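Top picture (800 px scale): the smaller dark bar is at (570,285), with its channel at (557,245) by the brass gauge. The larger look-alike is at (535,425). The clamp lever points right from its hub at (390,255), and the blue insert look-alike is at (337,350). The scene view agrees: small bar (265,460), large bar (205,330).

Two things could be the bar: grips at (364,181) and (343,273) in 512 px. The first measures about 27 mm grip height and 88 mm socket-to-grip, which fits the description. The second measures 38 mm and about 130 mm, so it is the look-alike. I'll confirm this with a crop.

Run:
```python
import cv2
im=cv2.imread("pics/top0.png")
cv2.imwrite("pics/crop1.png",cv2.resize(im[180:480,420:700],None,fx=2,fy=2,interpolation=cv2.INTER_CUBIC))
```

```text
(no output)
```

View pics/crop1.png

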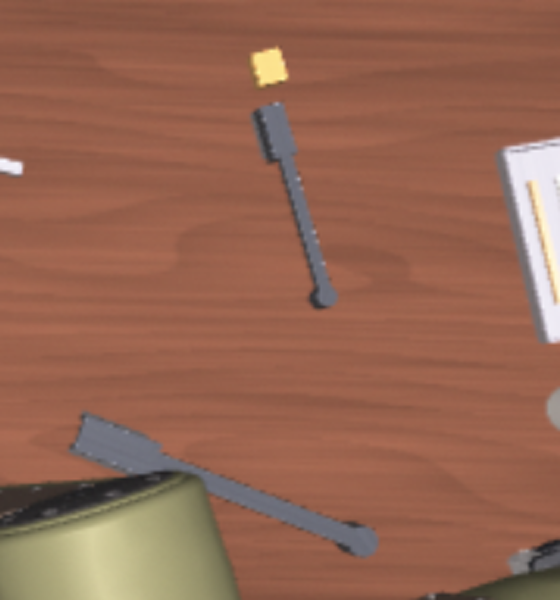

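Emit:
send_rows:
  series:
    - [[45, 26, 0], 0, -1]
    - [[45, 26, 0], 0, -1]
    - [[45, 26, 0], 0, -1]
    - [[45, 26, 0], 0, -1]
    - [[45, 26, 0], 0, -1]
    - [[45, 26, -30], -3, -1]
    - [[44, 25, -30], 0, -1]
    - [[0, 0, -30], 0, -1]
    - [[0, 0, 0], 0, -1]
    - [[0, 0, 0], 0, -1]
    - [[0, 0, 0], 0, -1]

```text
clock: 2.3
eef_pos: [493.6, -344.3, 224.2]
eef_rot: [3.139, -0.001, 0.323]
wrist_force: [0.3, -0.5, 0.6]
finger_gap: 93.8
finger_force: 0.0
```

The crop shows the smaller bar from its channel (270,130) to its foot (323,297), next to the gauge, so that one is meant. The larger bar lies below at (230,480). I'll take a close look with the wrist camera.

Run:
```python
from h import *
s=read_state();print(s["eef_pos"],s["eef_rot"])
for n in("wrist","top"):
    p=camera(n)
    for t in["bar_grip","bar_socket","bar","lever_pivot","lever_seat"]:
        for r in spot_point(t,p)[:3]:
            print(n,t,round(r["confidence"],2),toworld(p,r["point"]).round(1))
    if n=="wrist": cv2.imwrite("pics/w1.png",p["color"])
    else: 
      ms=regions_of("bar_grip",p)
      for m in ms[:2]:
        v,u=np.nonzero(m["mask"]);P=np.array([atz(p,a,b,30)[:2] for a,b in zip(u,v)])
        c=P.mean(0);e=np.linalg.eigh(np.cov((P-c).T))[1][:,1];t=(P-c)@e
        print(m["confidence"],c,np.degrees(np.arctan2(e[1],e[0])),c+e*t.min(),c+e*t.max())
```

```text
[ 493.55214511 -344.32442212  224.18426606] [ 3.13938978e+00 -1.39336477e-03  3.23311588e-01]
wrist bar_grip 0.81 [ 514.5 -324.2   29.1]
wrist bar_socket 0.87 [ 598.7 -303.2   24.3]
wrist bar 0.66 [ 511.5 -330.9   -1.5]
top bar_grip 0.67 [ 517.1 -326.6   30.9]
top bar_socket 0.68 [ 272.8 -134.6   36.3]
top bar_socket 0.61 [ 600.3 -305.8   23.4]
top bar 0.5 [ 512.4 -329.2   -3.2]
top lever_pivot 0.61 [551.3  38.8 102.7]
top lever_pivot 0.23 [555.  192.   47.3]
top lever_seat 0.53 [537.8 -27.2 103.8]
0.68 [ 260.29891559 -191.3962939 ] 68.35725225695124 [ 177.63056607 -399.73843156] [ 294.22565625 -105.89356261]
0.65 [ 592.6069258  -302.78998706] -165.7208385309746 [ 627.33920155 -293.95029265] [ 548.67004706 -313.97234046]
```

View pics/w1.png

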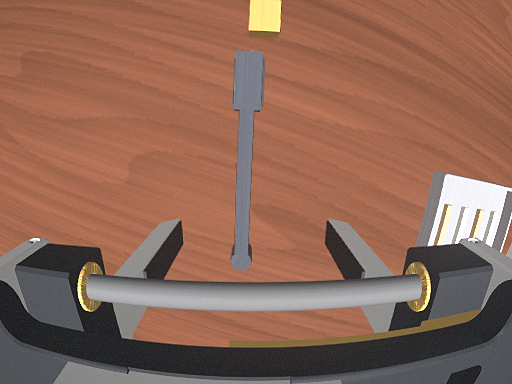

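The wrist view shows the small bar: channel open end at (249,52), end wall (246,110), foot (240,258), with the gauge at (265,15) clear of it. I'll get its line from those pixels.

```bash
cat >> h.py <<'E'
def fish(pic,u,v,z):
    M=np.linalg.inv(pic["camera_from_world"]);x=np.array([(u-pic["cx"])/pic["fx"],(v-pic["cy"])/pic["fy"]])
    r=np.hypot(*x);d=M[:3,:3]@np.r_[x/r*np.sin(r),np.cos(r)];o=M[:3,3]
    return o+d*(z-o[2])/d[2]
E
python3 - <<'E'
from h import *
p=camera("wrist")
for u,v,z in((249,52,34),(246.5,110,34),(246,112,34),(240,258,34)):print(fish(p,u,v,z).round(1))
m=regions_of("bar",p)[0]["mask"]
vs,us=np.nonzero(m);P=np.array([fish(p,a,b,34)[:2] for a,b in zip(us,vs)])
c=P.mean(0);e=np.linalg.eigh(np.cov((P-c).T))[1][:,1];t=(P-c)@e
print(c,np.degrees(np.arctan2(e[1],e[0])),c+e*t.min(),c+e*t.max(),np.ptp(t))
E
```

```text
[ 621.6 -295.5   34. ]
[ 569.6 -310.7   34. ]
[ 567.7 -310.8   34. ]
[ 430.9 -349.6   34. ]
[ 538.08249023 -321.07365997] -164.22377750494442 [ 623.65137221 -296.89845669] [ 417.97241915 -355.00755411] 213.72996733115397
```

Emit:
send_rows:
  series:
    - [[11, 9, -10], -2.7, -1]
    - [[10, 9, -25], 0, -1]
    - [[0, 0, -30], 0, -1]
    - [[0, 0, -30], 0, -1]
    - [[0, 0, -23], 0, -1]
    - [[0, 0, 0], 0, -1]
    - [[0, 0, 0], 0, -1]

```text
clock: 3.75
eef_pos: [514.9, -325.6, 104.8]
eef_rot: [3.141, -0.0, 0.277]
wrist_force: [1.0, -0.8, 0.5]
finger_gap: 94.1
finger_force: 0.0
```

Emit:
send_rows:
  series:
    - [[0, 0, 0], 0, 1]
    - [[0, 0, 0], 0, 1]
    - [[0, 0, 0], 0, 1]
    - [[0, 0, 0], 0, 1]
    - [[0, 0, 0], 0, 1]
    - [[0, 0, 0], 0, 1]
    - [[0, 0, 0], 0, 1]
    - [[0, 0, 0], 0, 1]
  squeeze: 55

```text
clock: 4.55
eef_pos: [514.7, -325.4, 104.1]
eef_rot: [-3.142, 0.0, 0.277]
wrist_force: [0.3, -0.2, 0.5]
finger_gap: 33.6
finger_force: 0.0
```

Emit:
send_rows:
  series:
    - [[0, 0, 0], 0, 1]
    - [[0, 0, 0], 0, 1]
    - [[0, 0, 0], 0, 1]
    - [[0, 0, 0], 0, 1]
    - [[0, 0, 0], 0, 1]
    - [[0, 0, 0], 0, 1]

```text
clock: 5.15
eef_pos: [514.8, -325.5, 104.2]
eef_rot: [3.141, -0.0, 0.277]
wrist_force: [0.3, -0.6, 0.3]
finger_gap: 13.2
finger_force: 55.0
```

Emit:
send_rows:
  series:
    - [[0, 0, 30], 0, 1]
    - [[0, 0, 40], 0, 1]
    - [[0, 0, 40], 0, 1]
    - [[0, 10, 35], 8, 1]
    - [[0, 25, 10], 8, 1]
    - [[2, 30, 0], 8, 1]
    - [[2, 30, 0], 8, 1]
    - [[2, 30, 0], 8, 1]
    - [[2, 30, 0], 8, 1]
    - [[2, 30, 0], 8, 1]
    - [[2, 25, 0], 8, 1]
    - [[0, 0, 0], 0, 1]

```text
clock: 6.35
eef_pos: [526.6, -112.9, 258.8]
eef_rot: [-3.14, -0.001, 1.401]
wrist_force: [-0.0, -0.3, -2.9]
finger_gap: 13.5
finger_force: 55.0
```

Emit:
send_rows:
  series:
    - [[0, 0, 0], 0, 1]
    - [[0, 0, 0], 0, 1]

```text
clock: 6.55
eef_pos: [526.6, -116.1, 258.9]
eef_rot: [-3.141, 0.0, 1.392]
wrist_force: [-0.8, -0.7, -5.0]
finger_gap: 13.6
finger_force: 55.0
```

Run:
```python
from h import *
s=read_state();print(s["eef_pos"],s["eef_rot"],s["wrist_force"],s["moment"])
for n in("wrist","top","scene"):
    p=camera(n)
    for t in["bar_grip","bar_socket","lever_pivot","lever_seat"]:
        for r in spot_point(t,p)[:3]:
            print(n,t,round(r["confidence"],2),toworld(p,r["point"]).round(1))
    cv2.imwrite(f"pics/{n}2.png",p["color"])
    if n=="top":
        im=p["color"][110:250,170:330];cv2.imwrite("pics/top2c.png",cv2.resize(im,None,fx=4,fy=4,interpolation=cv2.INTER_CUBIC))
```

```text
[ 526.58995194 -116.09891387  258.92210771] [-3.14109919e+00  5.85379011e-05  1.39193967e+00] [-0.84027102 -0.74814613 -4.99648733] [-0.10233519 -0.04230499 -0.02958581]
wrist bar_grip 0.9 [ 230.2 -256.4   38.8]
wrist bar_grip 0.7 [ 529.  -113.8  181.2]
wrist bar_socket 0.95 [542.1 -30.9 176.2]
wrist bar_socket 0.94 [ 273.8 -136.6   34.5]
wrist bar_socket 0.59 [555.3  38.7 107.5]
wrist lever_pivot 0.74 [555.1  40.4 109.2]
top bar_grip 0.56 [ 224.  -259.1   37.9]
top bar_socket 0.75 [543.7 -28.  179.7]
top lever_pivot 0.6 [551.   36.6 104.1]
top lever_seat 0.4 [538.3 -26.7 104.3]
scene bar_grip 0.97 [ 226.6 -260.8   38.9]
scene bar_grip 0.74 [ 527.9 -122.4  180.7]
scene bar_socket 0.74 [ 271.2 -133.6   37.4]
scene bar_socket 0.73 [541.6 -27.8 178.1]
scene bar_socket 0.65 [630.1 400.1   3.9]
scene lever_pivot 0.58 [549.1  35.5 103.8]
scene lever_seat 0.52 [539.1 -23.1 109.1]
```

View pics/wrist2.png

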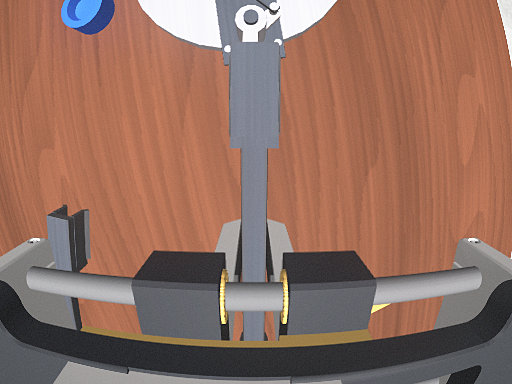

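The wrist view shows the bar held straight, channel (255,100), with the hub at (251,17) and the stub hidden beneath the channel. I'll refine the stub line from the first top picture and the hub pixel here.

Run:
```python
from h import *
w=camera("wrist");t=camera("top")
print("hub",fish(w,251,17,106).round(1), "stub mid at (251,40)",fish(w,251,40,106).round(1))
im=cv2.imread("pics/top0.png")  # 800x600, scale 1.5625
g=im.min(2)
hub=(391,254)
roi=np.zeros(g.shape,bool);roi[240:285,404:440]=1
lab=(g>150)&roi
v,u=np.nonzero(lab);
# keep off turntable: x>398 px
P=np.array([atz(t,(a+.5)/1.5625-.5,(b+.5)/1.5625-.5,106)[:2] for a,b in zip(u,v)])
for lim in(10,0,-5):
    Q=P[P[:,1]<lim];c=Q.mean(0);e=np.linalg.eigh(np.cov((Q-c).T))[1][:,1]
    print(len(Q),c,np.degrees(np.arctan2(*e[::-1])),Q.min(0),Q.max(0), "tip",c+e*((Q-c)@e).min(),c+e*((Q-c)@e).max())
cv2.imwrite("pics/lev.png",cv2.resize(im[225:295,360:450],None,fx=7,fy=7,interpolation=cv2.INTER_CUBIC))
```

```text
hub [553.   40.6 106. ] stub mid at (251,40) [549.5  20.6 106. ]
160 [540.8460898  -13.42230027] 77.83082008856529 [531.74430707 -36.87106103] [550.70046471   9.95787758] tip [535.62144467 -37.6503294 ] [545.82711317   9.6759918 ]
122 [539.7043406 -19.0341635] 77.02565932528927 [531.74430707 -36.87106103] [548.83303421  -1.58508846] tip [535.41397171 -37.65583672] [ 5.43979388e+02 -4.78989935e-01]
108 [539.29086919 -21.15206324] 76.36574780581245 [531.74430707 -36.87106103] [547.12472926  -5.51216557] tip [535.28526531 -37.66604346] [543.29722376  -4.6349881 ]
```

View pics/lev.png

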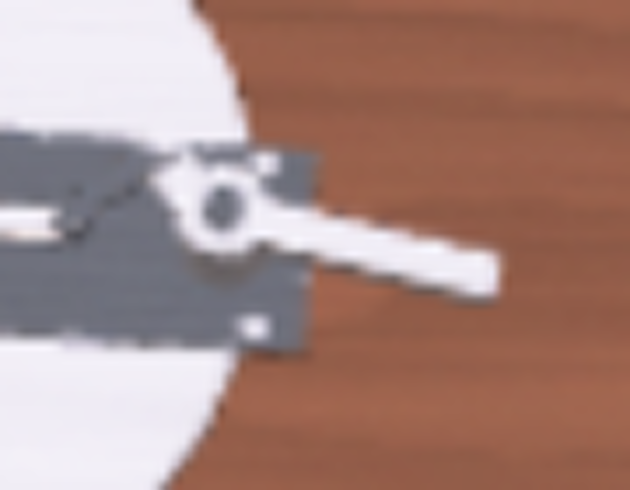

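The lever crop shows the hub at (223,206) and the stub tip at (498,275). That gives a stub heading of about -102.3° and a pivot near (552,38.5), which agrees with the hub pixel. I'll align the bar, then descend in stages.

Emit:
send_rows:
  series:
    - [[-7, 5, 0], -2, 1]
    - [[0, 0, -15], 0, 1]
    - [[0, 0, -20], 0, 1]
    - [[0, 0, -8], 0, 1]
    - [[0, 0, -4], 0, 1]
    - [[0, 0, -4], 0, 1]
    - [[0, 0, 0], 0, 1]
    - [[0, 0, 0], 0, 1]

```text
clock: 8.2
eef_pos: [519.9, -110.5, 208.7]
eef_rot: [3.141, 0.0, 1.359]
wrist_force: [1.5, -0.1, -2.7]
finger_gap: 13.1
finger_force: 55.0
```

Emit:
send_rows:
  series:
    - [[0, 0, -4], 0, 1]
    - [[0, 0, -4], 0, 1]
    - [[0, 0, -4], 0, 1]
    - [[0, 0, 0], 0, 1]

```text
clock: 8.6
eef_pos: [519.5, -110.4, 195.4]
eef_rot: [-3.14, -0.0, 1.359]
wrist_force: [-0.5, -0.4, -3.4]
finger_gap: 13.0
finger_force: 55.0
```

Emit:
send_rows:
  series:
    - [[0, 0, -4], 0, 1]
    - [[0, 0, -3], 0, 1]
    - [[0, 0, 0], 0, 1]
    - [[0, 0, 0], 0, 1]

```text
clock: 9.0
eef_pos: [519.7, -110.4, 189.1]
eef_rot: [-3.142, -0.0, 1.359]
wrist_force: [0.5, -1.0, -3.2]
finger_gap: 13.3
finger_force: 55.0
```

Run:
```python
from h import *
s=read_state();print(s["eef_pos"],s["wrist_force"],s["moment"])
p=camera("scene");M=p["color"]
c=pix(p,[540,-30,100]).astype(int);print(c)
im=M[c[1]-45:c[1]+45,c[0]-60:c[0]+60];cv2.imwrite("pics/sc3.png",cv2.resize(im,None,fx=6,fy=6,interpolation=cv2.INTER_CUBIC))
```

```text
[ 519.72352452 -110.44833483  189.13459443] [ 0.50882202 -0.97846049 -3.24889456] [-0.10902801 -0.06659624  0.03500183]
[257 216]
```

View pics/sc3.png

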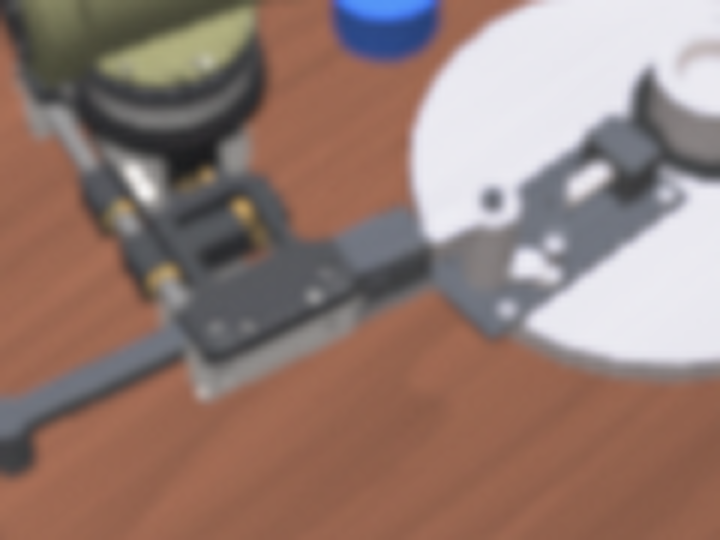

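The scene crop shows the channel (385,255) enclosing the stub next to the hub (490,200), with nothing pressing. The bar is seated, so I'll work out the swing arc.

```bash
cat > arc.py <<'E'
import numpy as np,sys
def u(a):a=np.radians(a);return np.array([np.cos(a),np.sin(a)])
C=np.array([552,38.5])
def g(phi,lead):return C+61*u(phi)+91.4*u(phi+lead)
E
python3 - <<'E'
from arc import *
L=[(0,0),(0,3.5),(0,7)]+[(3*i,7) for i in range(1,23)]
pts=[g(-102.3+a,l) for a,l in L]
for (a,l),d in zip(L[1:],np.diff(pts,axis=0)):print(a,l,d.round(1),end=';')
print(pts[-1])
E
```

```text
0 3.5 [ 5.5 -1. ];0 7 [ 5.5 -0.7];3 7 [ 7.9 -0.9];6 7 [ 7.9 -0.5];9 7 [ 8.  -0.1];12 7 [8.  0.3];15 7 [7.9 0.7];18 7 [7.9 1.2];21 7 [7.8 1.6];24 7 [7.7 2. ];27 7 [7.6 2.4];30 7 [7.5 2.8];33 7 [7.3 3.2];36 7 [7.1 3.5];39 7 [6.9 3.9];42 7 [6.7 4.3];45 7 [6.5 4.6];48 7 [6.2 4.9];51 7 [6.  5.3];54 7 [5.7 5.6];57 7 [5.4 5.9];60 7 [5.1 6.1];63 7 [4.7 6.4];66 7 [4.4 6.6];[680.86875672 -42.34236   ]
```

Emit:
send_rows:
  series:
    - [[0, 0, -2], 0, 1]
    - [[5.5, -1, 0], 3.5, 1]
    - [[5.5, -0.7, 0], 3.5, 1]
    - [[7.9, -0.9, 0], 3, 1]
    - [[7.9, -0.5, 0], 3, 1]
    - [[8, -0.1, 0], 3, 1]
    - [[0, 0, 0], 0, 1]
  squeeze: 60

```text
clock: 9.75
eef_pos: [554.4, -113.6, 186.7]
eef_rot: [-3.14, -0.0, 1.64]
wrist_force: [-6.4, -0.7, -1.8]
finger_gap: 13.7
finger_force: 60.0
```

```bash
cat > feel.py <<'E'
from h import *
from arc import C
s=read_state();e=s["eef_pos"];F=s["wrist_force"];r=(e[:2]-C)/1000
print(e.round(1),"bar",round(np.degrees(s["eef_rot"][2])-180,1),"polar",np.degrees(np.arctan2(r[1],r[0])).round(1),"F",F.round(1),"M",s["moment"].round(2),"T",round(r[0]*F[1]-r[1]*F[0]+s["moment"][2],2))
E
python3 feel.py
```

```text
[ 554.4 -113.6  186.7] bar -86.0 polar -89.1 F [-6.4 -0.7 -1.8] M [-0.12  1.02  0.05] T -0.93
```

Emit:
send_rows:
  series:
    - [[8, 0.3, 0], 3, 1]
    - [[7.9, 0.7, 0], 3, 1]
    - [[7.9, 1.2, 0], 3, 1]
    - [[7.8, 1.6, 0], 3, 1]
    - [[7.7, 2, 0], 3, 1]
    - [[7.6, 2.4, 0], 3, 1]
    - [[0, 0, 0], 0, 1]

```text
clock: 10.45
eef_pos: [601.1, -105.5, 186.7]
eef_rot: [-3.139, -0.001, 1.954]
wrist_force: [-6.4, -2.8, -2.0]
finger_gap: 13.4
finger_force: 60.0
```

```bash
python3 feel.py
```

```text
[ 601.1 -105.5  186.7] bar -68.1 polar -71.2 F [-6.4 -2.8 -2. ] M [-0.37  1.25  0.11] T -0.95
```

Emit:
send_rows:
  series:
    - [[7.5, 2.8, 0], 3, 1]
    - [[7.3, 3.2, 0], 3, 1]
    - [[0, 0, 0], 0, 1]

```text
clock: 10.75
eef_pos: [616.0, -99.5, 186.8]
eef_rot: [-3.14, -0.001, 2.058]
wrist_force: [-5.7, -2.5, -1.2]
finger_gap: 13.7
finger_force: 60.0
```

```bash
python3 feel.py
```

```text
[616.  -99.5 186.8] bar -62.1 polar -65.1 F [-5.7 -2.5 -1.2] M [-0.51  1.16  0.12] T -0.82
```

Emit:
send_rows:
  series:
    - [[7.1, 3.5, 0], 3, 1]
    - [[0, 0, 0], 0, 1]

```text
clock: 10.95
eef_pos: [623.0, -96.0, 186.8]
eef_rot: [-3.14, -0.001, 2.111]
wrist_force: [-5.4, -2.4, -1.3]
finger_gap: 13.4
finger_force: 60.0
```

```bash
python3 feel.py
```

```text
[623.  -96.  186.8] bar -59.1 polar -62.2 F [-5.4 -2.4 -1.3] M [-0.55  1.06  0.11] T -0.78
```

Emit:
send_rows:
  series:
    - [[6.9, 3.9, 0], 3, 1]
    - [[0, 0, 0], 0, 1]

```text
clock: 11.15
eef_pos: [630.0, -92.1, 186.9]
eef_rot: [-3.14, -0.0, 2.163]
wrist_force: [-5.1, -2.6, -1.9]
finger_gap: 13.7
finger_force: 60.0
```

```bash
python3 feel.py
```

```text
[630.  -92.1 186.9] bar -56.1 polar -59.2 F [-5.1 -2.6 -1.9] M [-0.46  0.89  0.13] T -0.74
```

Emit:
send_rows:
  series:
    - [[6.7, 4.3, 0], 3, 1]
    - [[6.5, 4.6, 0], 3, 1]
    - [[0, 0, 0], 0, 1]

```text
clock: 11.45
eef_pos: [643.4, -83.0, 187.0]
eef_rot: [-3.141, 0.0, 2.267]
wrist_force: [-3.4, -1.1, -1.7]
finger_gap: 13.7
finger_force: 60.0
```

```bash
python3 feel.py
```

```text
[643.4 -83.  187. ] bar -50.1 polar -53.0 F [-3.4 -1.1 -1.7] M [-0.34  0.5   0.16] T -0.36
```

Emit:
send_rows:
  series:
    - [[6.2, 4.9, 0], 3, 1]
    - [[0, 0, 0], 0, 1]

```text
clock: 11.65
eef_pos: [649.6, -78.2, 187.0]
eef_rot: [3.142, 0.0, 2.318]
wrist_force: [-2.1, -2.7, -2.8]
finger_gap: 13.6
finger_force: 60.0
```

```bash
python3 feel.py
```

```text
[649.6 -78.2 187. ] bar -47.2 polar -50.1 F [-2.1 -2.7 -2.8] M [-0.39  0.2   0.13] T -0.38
```

Emit:
send_rows:
  series:
    - [[4, 3.5, 0], 2, 1]
    - [[0, 0, 0], 0, 1]

```text
clock: 11.85
eef_pos: [653.8, -74.5, 187.2]
eef_rot: [3.141, 0.0, 2.355]
wrist_force: [-1.2, -0.5, -3.3]
finger_gap: 13.4
finger_force: 60.0
```

```bash
python3 feel.py
```

```text
[653.8 -74.5 187.2] bar -45.1 polar -48.0 F [-1.2 -0.5 -3.3] M [-0.35  0.07  0.15] T -0.04
```

Emit:
send_rows:
  series:
    - [[3.9, 3.6, 0], 2, 1]
    - [[0, 0, 0], 0, 1]

```text
clock: 12.05
eef_pos: [657.9, -70.7, 187.2]
eef_rot: [3.141, 0.0, 2.391]
wrist_force: [-0.7, -0.6, -3.9]
finger_gap: 13.6
finger_force: 60.0
```

```bash
python3 feel.py
```

```text
[657.9 -70.7 187.2] bar -43.0 polar -45.9 F [-0.7 -0.6 -3.9] M [-0.02 -0.19  0.  ] T -0.15
```

Emit:
send_rows:
  series:
    - [[3.8, 3.7, 0], 2, 1]
    - [[0, 0, 0], 0, 1]

```text
clock: 12.25
eef_pos: [661.9, -66.7, 187.3]
eef_rot: [3.141, 0.0, 2.426]
wrist_force: [0.0, 1.3, -4.0]
finger_gap: 13.9
finger_force: 60.0
```

```bash
python3 feel.py
```

```text
[661.9 -66.7 187.3] bar -41.0 polar -43.8 F [ 0.   1.3 -4. ] M [ 0.3  -0.41 -0.23] T -0.08
```

Emit:
send_rows:
  series:
    - [[1.8, 1.9, 0], 1, 1]
    - [[0, 0, 0], 0, 1]

```text
clock: 12.45
eef_pos: [663.3, -65.2, 187.2]
eef_rot: [3.141, 0.0, 2.442]
wrist_force: [0.9, 0.5, -2.7]
finger_gap: 13.7
finger_force: 60.0
```

```bash
python3 feel.py
```

```text
[663.3 -65.2 187.2] bar -40.1 polar -43.0 F [ 0.9  0.5 -2.7] M [ 0.19 -0.39 -0.19] T -0.04
```

Emit:
send_rows:
  series:
    - [[3.7, 3.9, 0], 2, 1]
    - [[0, 0, 0], 0, 1]

```text
clock: 12.65
eef_pos: [667.0, -61.3, 187.1]
eef_rot: [-3.141, -0.0, 2.479]
wrist_force: [-0.4, -0.3, -3.9]
finger_gap: 13.3
finger_force: 60.0
```

```bash
python3 feel.py
```

```text
[667.  -61.3 187.1] bar -38.0 polar -40.9 F [-0.4 -0.3 -3.9] M [-0.07 -0.16 -0.06] T -0.13
```

Emit:
send_rows:
  series:
    - [[1.8, 2, 0], 1, 1]
    - [[0, 0, 0], 0, 1]

```text
clock: 12.85
eef_pos: [668.6, -59.6, 187.0]
eef_rot: [-3.141, -0.0, 2.495]
wrist_force: [-0.8, -0.8, -3.5]
finger_gap: 13.4
finger_force: 60.0
```

```bash
python3 feel.py
```

```text
[668.6 -59.6 187. ] bar -37.0 polar -40.1 F [-0.8 -0.8 -3.5] M [-0.26  0.08  0.1 ] T -0.08
```

Emit:
send_rows:
  series:
    - [[1.7, 2, 0], 1, 1]
    - [[0, 0, 0], 0, 1]

```text
clock: 13.05
eef_pos: [669.9, -58.2, 186.8]
eef_rot: [-3.139, -0.001, 2.512]
wrist_force: [-5.9, -5.2, -3.4]
finger_gap: 13.3
finger_force: 60.0
```

```bash
python3 feel.py
python3 - <<'E'
from h import *
for n in("top","scene","wrist"):
    p=camera(n)
    for t in["bar_socket","lever_pivot","lever_seat","plunger_nose","nest","insert_mid"]:
        for r in spot_point(t,p)[:2]:
            print(n,t,round(r["confidence"],2),toworld(p,r["point"]).round(1))
E
```

```text
[669.9 -58.2 186.8] bar -36.1 polar -39.3 F [-5.9 -5.2 -3.4] M [-0.95  0.94  0.11] T -1.07
top bar_socket 0.81 [ 273.1 -132.9   35.7]
top lever_pivot 0.36 [ 664.7 -297.7    1.6]
top plunger_nose 0.49 [561.  155.5  67.3]
top nest 0.78 [557.2 192.9  70.2]
top insert_mid 0.76 [557.5 194.5  66.6]
top insert_mid 0.65 [365.5 146.4  21.1]
scene bar_socket 0.72 [ 271.9 -133.5   36.3]
scene nest 0.93 [557.3 194.8  68.2]
scene insert_mid 0.74 [558.1 194.   50. ]
scene insert_mid 0.52 [358.1 143.3  18.9]
wrist bar_socket 0.56 [599.   -5.7 107.7]
wrist insert_mid 0.4 [ 665.7 -297.7    2.7]
```

That is the stop: torque jumped by about 1 N·m within 1°. The plunger nose is about 38 mm short of the nest, so the clamp is locked. I'll ease the bar back to centre it on the stub before lifting.

Emit:
send_rows:
  series:
    - [[-3, -3.6, 0], -3, 1]
    - [[0, 0, 0], 0, 1]

```text
clock: 14.3
eef_pos: [667.1, -61.7, 187.1]
eef_rot: [-3.141, -0.0, 2.458]
wrist_force: [-0.7, -1.9, -2.8]
finger_gap: 13.2
finger_force: 60.0
```

```bash
python3 feel.py
```

```text
[667.1 -61.7 187.1] bar -39.2 polar -41.0 F [-0.7 -1.9 -2.8] M [-0.37  0.07  0.21] T -0.08
```

Emit:
send_rows:
  series:
    - [[-2.7, -3.2, 0], -2.5, 1]
    - [[0, 0, 0], 0, 1]

```text
clock: 14.5
eef_pos: [664.6, -64.5, 187.2]
eef_rot: [3.141, 0.0, 2.416]
wrist_force: [0.2, -1.2, -4.0]
finger_gap: 13.3
finger_force: 60.0
```

```bash
python3 feel.py
```

```text
[664.6 -64.5 187.2] bar -41.6 polar -42.5 F [ 0.2 -1.2 -4. ] M [-0.21 -0.09  0.05] T -0.07
```

Free. Lifting straight up, slowly at first.

Emit:
send_rows:
  series:
    - [[0, 0, 5], 0, 1]
    - [[0, 0, 8], 0, 1]
    - [[0, 0, 8], 0, 1]
    - [[0, 0, 12], 0, 1]
    - [[0, 0, 20], 0, 1]
    - [[0, 0, 10], 0, 1]
    - [[0, 0, 0], 0, 1]

```text
clock: 15.2
eef_pos: [665.1, -64.4, 252.4]
eef_rot: [3.14, 0.003, 2.416]
wrist_force: [-0.6, -0.1, -3.8]
finger_gap: 13.4
finger_force: 60.0
```

```bash
python3 feel.py
python3 - <<'E'
from h import *
p=camera("scene");q=camera("top")
for P,n,k in((p,"scene",60),(q,"top",60)):
    c=pix(P,[580,60,90]).astype(int);im=P["color"][c[1]-50:c[1]+50,c[0]-k:c[0]+k]
    cv2.imwrite(f"pics/a{n}.png",cv2.resize(im,None,fx=4,fy=4,interpolation=cv2.INTER_CUBIC))
cv2.imwrite("pics/a.png",cv2.resize(np.hstack([cv2.imread("pics/ascene.png"),cv2.imread("pics/atop.png")]),(800,333)))
E
```

```text
[665.1 -64.4 252.4] bar -41.6 polar -42.3 F [-0.6 -0.1 -3.8] M [-0.05 -0.2   0.01] T -0.06
```

View pics/a.png

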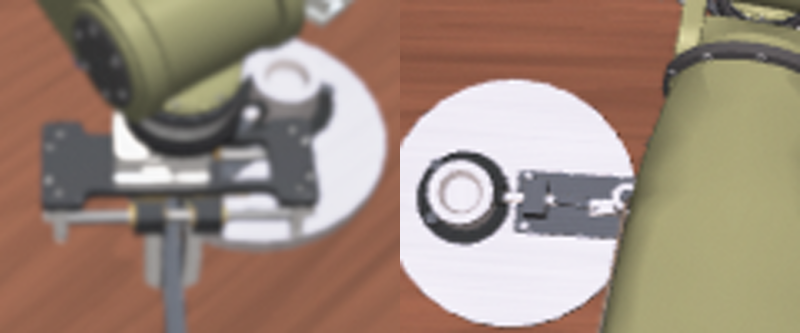

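The left half shows the bar lifted, with the gripper over the clamp. The right half shows the plunger against the insert (510,195 and 463,195), but the lever is hidden by the arm. I'll lay the bar down clear and check the lever afterwards.

Emit:
send_rows:
  series:
    - [[-20, -24, 0], 0, 1]
    - [[-25, -29, 0], 0, 1]
    - [[-25, -29, 0], 0, 1]
    - [[-25, -28, 0], 0, 1]
    - [[-25, -28, 0], 0, 1]
    - [[-25, -28, -20], 0, 1]
    - [[0, 0, -40], 0, 1]
    - [[0, 0, -40], 0, 1]
    - [[0, 0, -25], 0, 1]
    - [[0, 0, -10], 0, 1]
    - [[0, 0, 0], 0, 1]
    - [[0, 0, 0], 0, 1]

```text
clock: 16.5
eef_pos: [520.1, -230.6, 116.2]
eef_rot: [3.141, 0.001, 2.416]
wrist_force: [-0.1, 0.1, -2.9]
finger_gap: 13.3
finger_force: 60.0
```

Emit:
send_rows:
  series:
    - [[0, 0, -5], 0, 1]
    - [[0, 0, -3], 0, 1]
    - [[0, 0, -2], 0, 1]
    - [[0, 0, -1], 0, 1]
    - [[0, 0, 0], 0, 1]

```text
clock: 17.0
eef_pos: [519.7, -230.4, 104.3]
eef_rot: [3.142, 0.0, 2.415]
wrist_force: [0.9, -0.2, -3.3]
finger_gap: 13.4
finger_force: 60.0
```

Emit:
send_rows:
  series:
    - [[0, 0, -1], 0, 1]
    - [[0, 0, 0], 0, 1]

```text
clock: 17.2
eef_pos: [519.8, -230.4, 104.1]
eef_rot: [3.141, 0.0, 2.415]
wrist_force: [-4.0, 2.6, 8.1]
finger_gap: 13.1
finger_force: 60.0
```

On the bench. Release, rise, move aside.

Emit:
send_rows:
  series:
    - [[0, 0, 0], 0, 0.5]
    - [[0, 0, 0], 0, 0]
    - [[0, 0, 0], 0, -0.5]
    - [[0, 0, 0], 0, -0.5]
    - [[0, 0, 0], 0, -0.5]
    - [[0, 0, 0], 0, -0.5]
    - [[0, 0, 0], 0, -0.5]
    - [[0, 0, 0], 0, -0.5]

```text
clock: 18.0
eef_pos: [519.6, -230.4, 103.1]
eef_rot: [-3.142, 0.0, 2.415]
wrist_force: [-0.3, -0.6, -0.4]
finger_gap: 70.0
finger_force: 0.0
```

Emit:
send_rows:
  series:
    - [[0, 0, 20], 0, -0.5]
    - [[0, 0, 30], 0, -0.5]
    - [[0, 0, 45], 0, -0.5]
    - [[0, 0, 45], 0, -0.5]
    - [[0, 0, 45], 0, -0.5]
    - [[-20, -45, 20], 0, -0.5]
    - [[-20, -45, 0], 0, -0.5]
    - [[-20, -45, 0], 0, -0.5]
    - [[-20, -45, 0], 0, -0.5]
    - [[-20, -45, 0], 0, -0.5]
    - [[0, 0, 0], 0, -0.5]
    - [[0, 0, 0], 0, -0.5]

```text
clock: 19.2
eef_pos: [420.3, -453.3, 306.5]
eef_rot: [3.141, -0.001, 2.414]
wrist_force: [0.2, 0.5, -1.0]
finger_gap: 70.4
finger_force: 0.0
```

Run:
```python
from h import *
s=read_state();print(s["eef_pos"],s["finger_gap"],s["wrist_force"])
p=camera("top");print(atz(p,0,0,0),p["color"].shape)
for t in["bar_grip","bar_socket","lever_pivot","lever_seat","plunger_nose","insert_mid","gauge"]:
    for r in spot_point(t,p)[:2]:print(t,round(r["confidence"],2),toworld(p,r["point"]).round(1))
cv2.imwrite("pics/fin.png",cv2.resize(p["color"][90:290,150:400],(750,600),interpolation=cv2.INTER_CUBIC))
```

```text
[ 420.31382383 -453.25659687  306.5170119 ] 70.36588766903532 [ 0.20439065  0.5491824  -1.04101039]
[1123.57523596  924.13471519    0.        ] (384, 512, 3)
bar_grip 0.85 [ 521.2 -230.4   26.6]
bar_grip 0.62 [ 224.9 -259.5   38.2]
bar_socket 0.93 [ 453.8 -172.    23.1]
lever_pivot 0.68 [5.567e+02 1.421e+02 5.000e-01]
lever_pivot 0.48 [552.8  38.3 106.7]
lever_seat 0.56 [597.2  -4.3 103.8]
lever_seat 0.16 [ 526.5 -229.7   27.5]
plunger_nose 0.51 [563.8 153.7  66.1]
insert_mid 0.62 [556.2 193.   64.6]
insert_mid 0.55 [368.3 147.   21.4]
gauge 0.28 [559.7 143.8  -1.7]
```

View pics/fin.png

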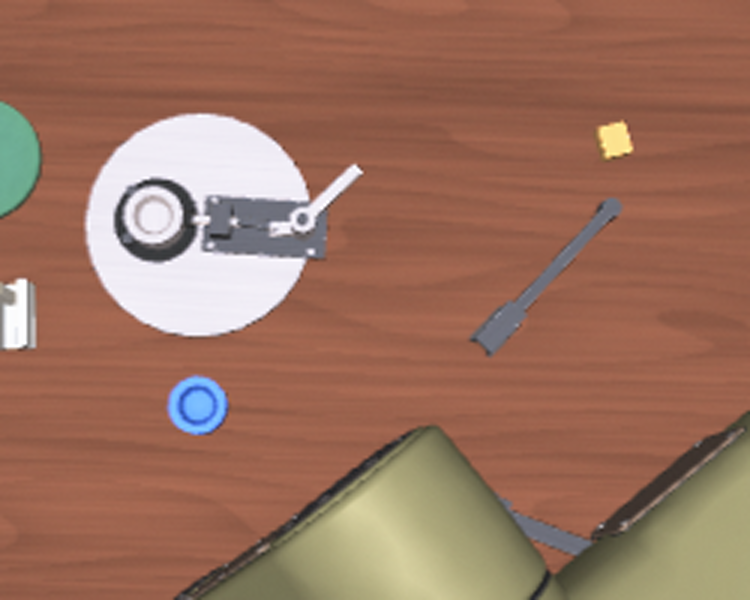

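The final picture shows the lever locked, running from hub (302,220) to tip (358,170) at about -44°, with the plunger on the insert. The bar lies flat and clear at (545,275), and the gauge and blue insert have not moved. I'm handing it in.

```bash
python3 -c "from cell import sign_off; print(sign_off())"
```

```text
the job is handed in; nothing more can be done
None
```

The lever was swung through the bar to its stop and has stayed locked, the bar lies flat on the bench clear of the turntable, and the job was handed in at about 19 s of the 70 s allowed.

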